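# Third hand at the bench vice

## Robot

A 6-joint arm with a two-finger parallel gripper is mounted at the origin on the work surface. World frame = base frame: x ahead of the robot, y to its left, z up, the work surface at z = 0. Lengths are in m, angles in rad, forces in N, time in s.
With the tool pointing down it reaches from about 0.375 to 0.9 m from the base axis. Payload 3.1 kg.
Tool frame: the origin (TCP) lies on the mounting face of the last link; the fingertips stand 173 mm ahead of it and the grasp point (between the pads) lies 155 mm ahead of it; z points along the fingers, y is the line along which they close (so a half turn about z gives the same grasp; the last joint's range is limited). The gripper opens to 85 mm and grips with 20 to 120 N. Pads are 22 mm wide; open, the fingers measure 114 mm over their backs; the gripper's body (76 mm by 85 mm) begins 54 mm behind the grasp point. The pads swing forward as they close: fully open they stand 13 mm farther back than shut.
Start: joints at [-0.178, 0.527, 1.433, -0, 1.181, -0.178], TCP at [0.625, 0, 0.405] pointing down, gripper open.
Joint ranges: [-3.08, 3.08], [-0.75, 2.2], [0.22, 2.44], [-1.43, 4.57], [0, 2.65], [-2.85, 2.85]. Speed limits (rad/s): [2.79, 2.79, 3.14, 3.14, 3.14, 3.14].

## Interface

Orientations are given as a unit quaternion [w, x, y, z].
In Python, from station import bot, snapshot, camera_info, workorder, models gives the robot as it stands. Calls block until the motion is done:
- bot.goto(position, orientation): joint-space move of the TCP to a pose.
- bot.move_linear(position, feed=0.15, attitude=None, guard=None): straight line of the TCP; attitude=None keeps the orientation; feed is the mean speed in m/s. With guard (N) it stops when the force on the tool has changed by that much, and returns True; else False.
- bot.set_joints(angles): joint-space move.
- bot.gripper_to(opening, squeeze=None): finger opening in m; squeeze is the grip in N (None keeps the last); returns when the fingers have stopped.
- bot.pause(seconds).
- bot.ik(position, orientation): joint angles nearest the present ones, or None.
- bot.observe(): the state.
- snapshot(name): name is "scene" or "side" or "wrist"; returns the picture (420x560x3 uint8, red, green, blue); there is no depth.
- camera_info(name): a dict with "camera_matrix" (3x3 intrinsics, pixels), "rvec" (rotation vector, rad) and "tvec" (3), from world to camera coordinates, as OpenCV has them. Camera axes: x right, y down, z forward; pixel columns grow to the right and rows downward; lengths in m; the calibration is good to about 2 mm. A picture is of the moment at which its call begins: read the wrist's pose just before it. camera_info takes no time and is no camera call; for the wrist camera it gives the pose at the moment of the call.
A pose or a line that the arm cannot do raises bot.Unreachable and nothing moves.
- workorder.hand_in(): hands the job in; it is judged then, once.
Trained networks look in the newest picture that a camera, given by its name, has taken for a name from the list of things; names that differ only in an ending like _2 or _b are one class to them, and where a whole thing is asked for, a point or a joint stands for the part that bears it (a point fixed in the world has none). Each returns a list of dicts, best first, with "p" (0 to 1); they miss things now and then, are a little off and sometimes report something else, mostly with a low value. They report only what shows in the picture. A call takes as long as a camera call. They do not tell look-alikes from the thing itself.
- models.regions_of(thing, camera): "region" (420x560 bool, what is visible of it) and "bbox" ([left, top, right, bottom] in pixels, round what is visible of it).
The state is a dict: "clock": time; "joint_pos": joint angles; "joint_vel": joint speeds; "effort": joint torques, N m; "tool_pos": TCP position; "tcp_rot": TCP orientation; "ft_force": force on the tool from outside, world axes, zero at the start; "wrist_torque": the same for the moment, N m; "opening": finger opening in m; "grasp_force": force on a finger pad.
Only numpy, scipy, OpenCV 4.12 (cv2) and the standard library are available. Lean on these libraries where they do the work, as an engineer would, in place of code of your own. Each camera call takes 0.05 s, during which the arm holds its last target. There are 200 camera calls.

## Task

Be my third hand at the vice: take the longest of the three battens and hold it on edge between the open jaws, lengthways along them, level and centred on the jaw width, with about half its height standing above the jaw tops, and press it flat against the fixed jaw (the one away from the handle) with a steady push of about 10 N (1 kg), so that I can wind the vice shut on it. Finish while still holding and pressing, do not let go; do not push the moving jaw, and leave the other two battens, the hammer and the blue tub where they are.

Things in the scene. Friction and masses are not known exactly. Their poses are not given: they have to be found in the camera images.
- batten_long: offcut of pale spruce roof batten, 150 mm long (own x), 40 mm wide (own y), 60 mm high (own z), about 160 g, standing on edge on the bench; same section as the other two, only the length differs. Origin: centre of its underside
- batten_mid: offcut of pale spruce roof batten, 120 mm long (own x), 40 mm wide (own y), 60 mm high (own z), about 130 g, standing on edge on the bench; same section as the other two, only the length differs. Origin: centre of its underside
- batten_short: offcut of pale spruce roof batten, 90 mm long (own x), 40 mm wide (own y), 60 mm high (own z), about 97 g, standing on edge on the bench; same section as the other two, only the length differs. Origin: centre of its underside
- fixed_jaw: rigid steel liner plate of the vice's fixed jaw, 125 mm long (own y), 34 mm high, 10 mm thick, facing its own -x, towards the moving jaw. Origin: middle of the top edge of its face, 175 mm above the bench; own z up. Press the batten towards own +x; its centre line is then 20 mm from the face
- vise: green cast bench vice, 125 mm jaws, bolted to the bench; place and angle differ each time. Origin: on the bench under the fixed jaw, own -x points to the handle. No casting stands higher than the jaw tops (175 mm). Clear depth between the jaws 70 mm, down to the steel slide bar
- moving_jaw_top (a point): middle of the top edge of the moving jaw's liner face, the jaw on the handle side, same size and height as the fixed one; axes as those of the fixed jaw, whose face it looks at
- moving_jaw (a joint): opening of the vice: clear distance between the two liner faces in m (0.075 to 0.105 at the start). Stiff: it stays where it is unless pushed with more than 60 N
- hammer: hammer, 280 mm long, lying on the bench beyond the battens; origin under the middle of the tool; leave it alone
- tub: small open blue plastic tub, 84 mm across the rim, 55 mm high; origin at the centre of its underside; leave it alone
There are look-alikes about, which are no part of the job. Leave any orange look-alike of the batten_long alone.

How it is judged:
On the way:
1. the longest batten is lifted clear of the bench (height (world z) of batten_long above 0.05 m and contact force between batten_long and the fingers above 2 N), for 0.2 s.
At the end, for the whole second after the job is handed in: The 150 mm batten, gripped and at rest, pushes on the fixed jaw's liner with 5 to 18 N: side on the liner within 4 mm, parallel to the jaw within 4 degrees, upright within 5 degrees, centred within 12 mm, with 20 to 40 mm of its height above the jaw top (contact force between batten_long and fixed_jaw between 5 and 18 N and z of batten_long in the frame of fixed_jaw between -0.04 and -0.02 m and y of batten_long in the frame of fixed_jaw between -0.012 and 0.012 m and x of batten_long in the frame of fixed_jaw between -0.0245 and -0.0165 m and angle between the x axis of batten_long and the y axis of fixed_jaw, either way round below 0.07 rad and angle between the z axis of batten_long and the z axis of fixed_jaw, either way round below 0.09 rad and contact force between batten_long and the fingers above 2 N and linear speed of batten_long below 0.01 m/s); the arm keeps its last pose, push and grip.
It fails at once if the moving jaw is pushed along (distance of moving_jaw_top from where it was at the start of the episode above 0.006 m).
It fails at once if the batten mid is shifted by more than 25 mm (distance of batten_mid from where it was at the start of the episode above 0.025 m).
It fails at once if the batten short is shifted by more than 25 mm (distance of batten_short from where it was at the start of the episode above 0.025 m).
It fails at once if the hammer is shifted by more than 25 mm (distance of hammer from where it was at the start of the episode above 0.025 m).
It fails at once if the tub is shifted by more than 25 mm (distance of tub from where it was at the start of the episode above 0.025 m).
It also fails if it takes over 51 s, if anything falls off the work surface, if the arm or the gripper's body presses on something with over 40 N, if the wrist force passes 120 N, or if a joint passes its speed limit or range.

## Working session

There is one attempt and no reset: what is moved stays moved. The work goes in short steps, each a Python script; the robot and the scene stay as the last script left them, time stands still between calls to the robot, and variables do not carry over. Pictures are saved under pics/ and viewed, at most 10 in all, crops included, and the job is handed in when it is done.

```bash
ls; mkdir -p pics; python3 - <<'E'
from station import bot, snapshot, camera_info, workorder, models
import cv2, numpy as np
for c in ("scene","side"):
    im=snapshot(c); cv2.imwrite(f"pics/{c}0.png",im[:,:,::-1])
    for t in ("batten_long","fixed_jaw","moving_jaw_top","vise","tub","hammer"):
        print(c,t,[(round(r["p"],2),[int(v) for v in r["bbox"]]) for r in models.regions_of(t,c)])
    i=camera_info(c); R=cv2.Rodrigues(np.array(i["rvec"]))[0]; print(-R.T@np.array(i["tvec"]).ravel(), R[2])
print(bot.observe())
E
```

```text
pics
scene batten_long [(0.72, [265, 180, 292, 237]), (0.56, [132, 165, 181, 213])]
scene fixed_jaw [(0.47, [399, 146, 422, 185]), (0.21, [361, 272, 399, 309]), (0.16, [416, 136, 490, 208])]
scene moving_jaw_top [(0.87, [412, 138, 488, 208]), (0.65, [223, 199, 244, 241])]
scene vise [(0.84, [345, 137, 486, 239]), (0.62, [264, 179, 296, 239])]
scene tub [(0.75, [361, 275, 398, 309]), (0.49, [176, 206, 202, 259])]
scene hammer [(0.62, [166, 284, 291, 325])]
[ 1.47574768 -0.14711451  1.01214201] [-0.70256587  0.04117914 -0.71042626]
side batten_long [(0.8, [309, 154, 356, 182]), (0.71, [285, 211, 346, 243])]
side fixed_jaw [(0.68, [292, 270, 361, 292])]
side moving_jaw_top [(0.89, [297, 302, 433, 418])]
side vise [(0.73, [271, 237, 432, 416])]
side tub [(0.73, [171, 260, 209, 300])]
side hammer [(0.97, [190, 179, 230, 236])]
[0.52757144 0.7897411  0.70404647] [ 0.05311952 -0.82882265 -0.55698415]
{'clock': 0.7, 'joint_pos': array([-1.78486795e-01,  5.27457652e-01,  1.43270725e+00,  2.72733062e-05,
        1.18141083e+00, -1.78494292e-01]), 'joint_vel': array([-0.00042131,  0.00069188, -0.00104222, -0.00020425,  0.00017315,
       -0.0002549 ]), 'effort': array([-5.75094164e-04, -4.42168522e+01, -1.78385317e+01, -2.04378575e-04,
        6.12834010e-04,  5.62754110e-06]), 'tool_pos': array([6.24969732e-01, 4.63388538e-05, 4.04734131e-01]), 'tcp_rot': array([-2.42409281e-07,  7.07107791e-01,  7.07105771e-01,  1.51904075e-05]), 'ft_force': array([-0.0530418 , -0.01247078,  0.28337423]), 'wrist_torque': array([0.05843116, 0.0128275 , 0.0057322 ]), 'grasp_force': 0.0, 'opening': 0.08562130344767743}
```

View pics/scene0.png

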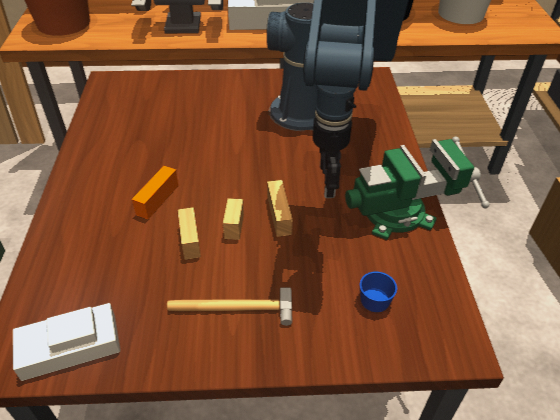

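View pics/side0.png

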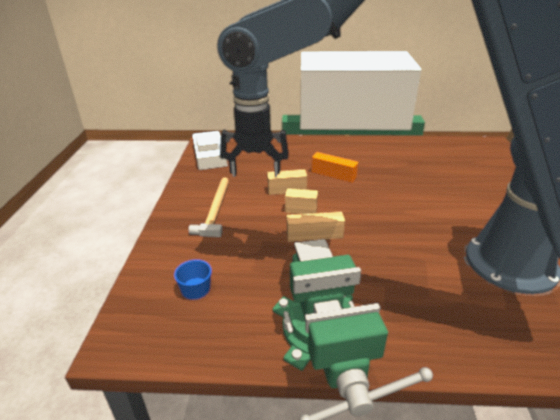

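Scene: three pale battens at (189,233), (233,218) and (279,207), plus an orange look-alike at (155,192). The vice's fixed jaw is near (400,165), and its moving jaw (450,160) is on the handle side, +y. Candidates for batten_long are the pale ones at (279,207), which looks longest and is side (316,227), then (189,233) and (233,218). I'll check with wrist views.

```bash
cat > h.py <<'E'
from station import bot, snapshot, camera_info, workorder, models
import cv2, numpy as np
from scipy.spatial.transform import Rotation as Rot
def cam(c):
    i=camera_info(c); return np.array(i["camera_matrix"]),cv2.Rodrigues(np.array(i["rvec"]))[0],np.array(i["tvec"]).ravel()
def plane(uv,z,C):
    K,R,t=C; o=-R.T@t; d=R.T@np.linalg.solve(K,[uv[0],uv[1],1.]); return o+d*(z-o[2])/d[2]
def tri(a,Ca,b,Cb):
    P=[K@np.c_[R,t] for K,R,t in (Ca,Cb)]
    X=cv2.triangulatePoints(P[0],P[1],np.array(a,float).reshape(2,1),np.array(b,float).reshape(2,1)).ravel(); return X[:3]/X[3]
def quat(yaw):  # tool down, finger line (tool y) along world direction yaw
    y=np.array([np.cos(yaw),np.sin(yaw),0]); z=np.array([0,0,-1.]); x=np.cross(y,z)
    q=Rot.from_matrix(np.c_[x,y,z]).as_quat(); return [q[3],*q[:3]]
E
python3 - <<'E'
from h import *
np.set_printoptions(precision=3,suppress=True)
S=cam("scene");D=cam("side")
for uv in ((279,200),(233,205),(189,220),(155,185)): print(plane(uv,.06,S))
for uv in ((315,216),(301,192),(287,173)): print("side",plane(uv,.06,D))
print("fixed",plane((293,277),.175,D),plane((358,269),.175,D)); print("mov",plane((307,317),.175,D),plane((379,305),.175,D))
K,R,t=cam("wrist"); print("wrist",-R.T@t,R,K)
bot.goto([.60,0.10,.50],quat(np.pi/2)); 
for n,p in (("w1",[.60,.04,.50]),("w2",[.60,.20,.50])):
    bot.goto(p,quat(np.pi/2)); bot.pause(.3)
    C=cam("wrist"); im=snapshot("wrist"); cv2.imwrite(f"pics/{n}.png",im[:,:,::-1]); np.savez(f"{n}.npz",*C)
    for t in ("batten_long","fixed_jaw","moving_jaw_top"): print(n,t,[(round(r["p"],2),[int(v) for v in r["bbox"]]) for r in models.regions_of(t,"wrist")])
print(bot.observe()["clock"],bot.observe()["joint_pos"])
E
```

```text
[ 0.489 -0.095  0.06 ]
[ 0.503 -0.213  0.06 ]
[ 0.552 -0.322  0.06 ]
[ 0.419 -0.421  0.06 ]
side [ 0.483 -0.101  0.06 ]
side [ 0.521 -0.22   0.06 ]
side [ 0.565 -0.329  0.06 ]
fixed [0.536 0.248 0.175] [0.416 0.223 0.175]
mov [0.511 0.338 0.175] [0.391 0.308 0.175]
wrist [0.624 0.077 0.374] [[ 1.     0.001  0.   ]
 [ 0.    -0.954  0.301]
 [ 0.001 -0.301 -0.954]] [[298.421   0.    276.34 ]
 [  0.    298.421 207.308]
 [  0.      0.      1.   ]]
w1 batten_long [(0.95, [140, 14, 204, 142])]
w1 fixed_jaw [(0.92, [483, 0, 506, 124])]
w1 moving_jaw_top [(0.8, [501, 0, 560, 104])]
w2 batten_long [(0.82, [6, 9, 100, 140])]
w2 fixed_jaw [(0.81, [303, 0, 336, 126])]
w2 moving_jaw_top [(0.71, [323, 0, 495, 112])]
4.0083 [ 0.144  0.451  1.293 -0.     1.397 -1.426]
```

```bash
python3 - <<'E'
from h import *
np.set_printoptions(precision=3,suppress=True)
for n,p in (("v1",[.46,-.06,.50]),("v2",[.46,.08,.50]),("v3",[.46,.20,.50]),("v4",[.46,.27,.50])):
    bot.goto(p,quat(np.pi/2)); bot.pause(.3)
    C=cam("wrist"); im=snapshot("wrist"); cv2.imwrite(f"pics/{n}.png",im[:,:,::-1]); np.savez(f"{n}.npz",*C)
    for t in ("batten_long","batten_mid","fixed_jaw","moving_jaw_top"): print(n,t,[(round(r["p"],2),[int(v) for v in r["bbox"]]) for r in models.regions_of(t,"wrist")])
a=[cv2.imread(f"pics/{n}.png")for n in("v2","v3")]
cv2.imwrite("pics/m23.png",cv2.resize(np.vstack(a),None,fx=.71,fy=.71,interpolation=cv2.INTER_AREA))
print(-C[1].T@C[2],bot.observe()["clock"])
E
```

```text
v1 batten_long [(0.93, [229, 128, 272, 237]), (0.61, [0, 74, 64, 190]), (0.33, [153, 172, 194, 241])]
v1 batten_mid [(0.84, [72, 191, 142, 276])]
v1 fixed_jaw [(0.71, [535, 142, 560, 257])]
v1 moving_jaw_top []
v2 batten_long [(0.81, [124, 130, 186, 238])]
v2 batten_mid [(0.6, [0, 192, 62, 278])]
v2 fixed_jaw [(0.68, [406, 140, 440, 256])]
v2 moving_jaw_top [(0.7, [432, 87, 558, 241])]
v3 batten_long [(0.92, [36, 132, 116, 238]), (0.72, [307, 45, 477, 243])]
v3 batten_mid []
v3 fixed_jaw []
v3 moving_jaw_top [(0.95, [310, 44, 472, 240])]
v4 batten_long [(0.7, [1, 129, 71, 236])]
v4 batten_mid []
v4 fixed_jaw [(0.95, [224, 140, 265, 256]), (0.45, [176, 312, 213, 366])]
v4 moving_jaw_top [(0.64, [249, 46, 414, 238])]
[0.382 0.269 0.469] 8.8917
```

View pics/v3.png

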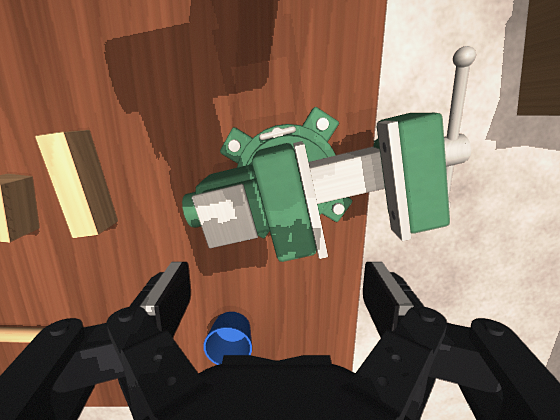

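View pics/v1.png

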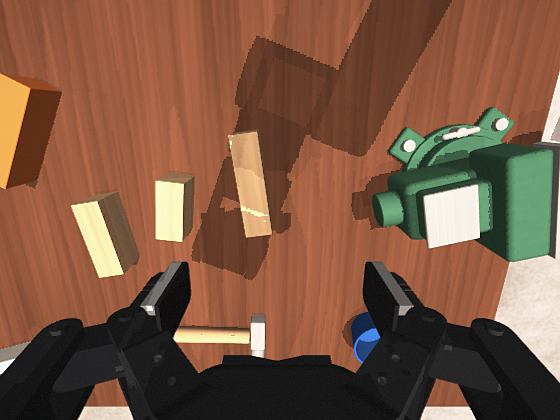

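The longest pale batten is at v1 (250,183); the mid one is at (100,235), the short one at (174,208), and orange is at the left edge. In v3 the fixed liner's strip runs from (300,145) to (323,257). I'll check the close crops for corner pixels.

```bash
python3 - <<'E'
import cv2,numpy as np
def crop(n,x,y,w=100,h=150):
    c=cv2.resize(cv2.imread(f"pics/{n}.png")[y:y+h,x:x+w],None,fx=3.9,fy=3.9,interpolation=cv2.INTER_CUBIC)
    for k in range(0,max(w,h),10):
        if k<w: cv2.line(c,(int(k*3.9),0),(int(k*3.9),8 if k%50 else 20),(0,0,255),1)
        if k<h: cv2.line(c,(0,int(k*3.9)),(8 if k%50 else 20,int(k*3.9)),(0,0,255),1)
    return c
cv2.imwrite("pics/cropA.png",np.hstack([crop("v1",210,110),crop("v3",25,110)]))
cv2.imwrite("pics/cropB.png",np.hstack([crop("v3",260,125),crop("v4",200,125)]))
E
```

```text
(no output)
```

View pics/cropA.png

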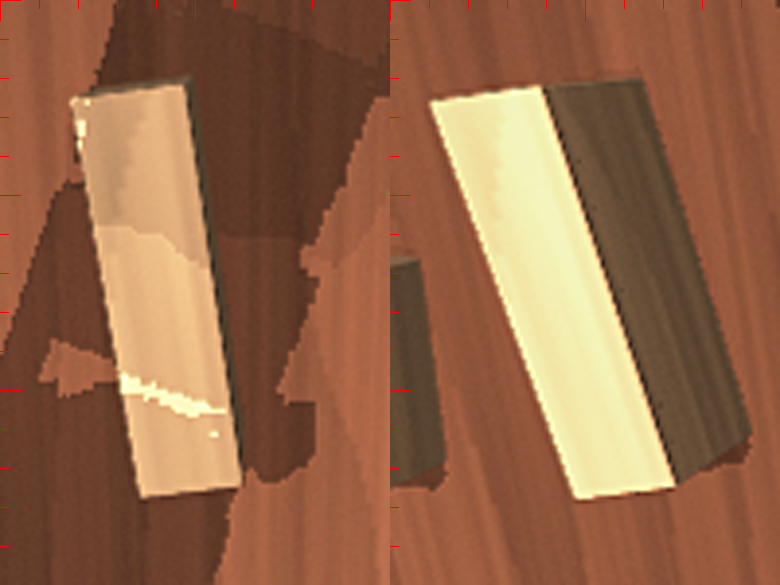

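View pics/cropB.png

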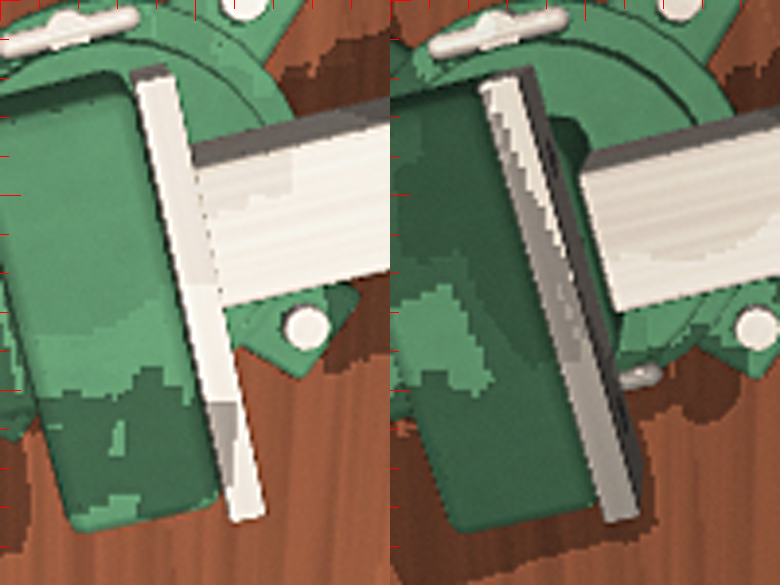

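The crops show the batten's top-face corners in v1 and v3, and the fixed liner's face edge in v3 (305,145)–(328,257) and v4 (233,144)–(264,256). I'll triangulate from these.

```bash
python3 - <<'E'
from h import *
np.set_printoptions(precision=4,suppress=True)
L=lambda n:(lambda z:(z["arr_0"],z["arr_1"],z["arr_2"]))(np.load(n+".npz"))
f=lambda p,o:np.array(p)/3.9+o
A=[tri(f(a,(210,110)),L("v1"),f(b,(25,110)),L("v3")) for a,b in zip([(74,99),(183,83),(241,485),(141,498)],[(41,101),(151,86),(286,484),(186,498)])]
print(np.array(A)); A=np.array(A)
P=np.array([plane(f(a,(210,110)),.06,L("v1"))for a in[(74,99),(183,83),(241,485),(141,498)]])
Q=np.array([plane(f(a,(25,110)),.06,L("v3"))for a in[(41,101),(151,86),(286,484),(186,498)]])
for X in(A,P,Q):
    c=X.mean(0); d=(X[2]+X[3]-X[0]-X[1])/2; w=(X[1]+X[2]-X[0]-X[3])/2; print("batten",c,np.linalg.norm(d),np.linalg.norm(w),np.degrees(np.arctan2(d[1],d[0])),np.degrees(np.arctan2(w[1],w[0])))
fa=[(174,77),(267,513)];fb=[(130,76),(249,512)]
J=np.array([tri(f(a,(260,125)),L("v3"),f(b,(200,125)),L("v4")) for a,b in zip(fa,fb)]);print(J)
for X in (J,np.array([plane(f(a,(260,125)),.175,L("v3"))for a in fa]),np.array([plane(f(a,(200,125)),.175,L("v4"))for a in fb]),np.array([plane(p,.175,cam("side")) for p in((358,269),(293,277))]), np.array([plane(p,.175,L("v3")) for p in((379,124),(403,238))])):
    d=X[1]-X[0]; print("jaw",X.mean(0),np.linalg.norm(d),np.degrees(np.arctan2(d[1],d[0])))
E
```

```text
[[ 0.4111 -0.1226  0.0599]
 [ 0.4061 -0.0853  0.0577]
 [ 0.5542 -0.0658  0.0578]
 [ 0.5591 -0.1039  0.0594]]
batten [ 0.4826 -0.0944  0.0587] 0.14927948416054837 0.03806754882507775 7.340462931810328 97.49829571711926
batten [ 0.4824 -0.0943  0.06  ] 0.14921561130448674 0.03812864455409611 7.329371316922991 98.13184955931644
batten [ 0.4821 -0.0934  0.06  ] 0.1482964700779257 0.03928166435097724 7.472430986122588 97.77801682628113
[[0.4118 0.227  0.1706]
 [0.5307 0.2556 0.1762]]
jaw [0.4713 0.2413 0.1734] 0.12238548593555186 13.542387129777104
jaw [0.4716 0.2412 0.175 ] 0.12349905380348562 13.717319908691497
jaw [0.4711 0.2416 0.175 ] 0.12309105705181993 13.124382134860445
jaw [0.4758 0.235  0.175 ] 0.1221770665105767 11.784962224474905
jaw [0.4511 0.3155 0.175 ] 0.12336466664264263 17.793176202416753
```

```bash
python3 - <<'E'
from h import *
np.set_printoptions(precision=4,suppress=True)
g=quat(np.radians(97.4)); p=[.4824,-.0940]
bot.goto([*p,.32],g); bot.move_linear([*p,.207],feed=.12,guard=15)
o=bot.observe();print(o["tool_pos"],o["ft_force"])
bot.gripper_to(.03,squeeze=90); o=bot.observe();print(o["opening"],o["grasp_force"],o["ft_force"],o["clock"])
bot.move_linear([*p,.45],feed=.15); bot.pause(.3)
o=bot.observe();print(o["opening"],o["grasp_force"],o["ft_force"],o["wrist_torque"],o["clock"])
# above the gap, batten centre line 32 mm off the fixed face
a=np.radians(13.4); n=np.array([-np.sin(a),np.cos(a)]); c=np.array([.4714,.2414])+.033*n
bot.goto([*c,.45],quat(a+np.pi/2)); bot.pause(.3)
C=cam("wrist"); im=snapshot("wrist"); cv2.imwrite("pics/held.png",im[:,:,::-1])
o=bot.observe();print(o["opening"],o["tool_pos"],o["ft_force"],o["clock"])
cv2.imwrite("pics/side_h.png",snapshot("side")[100:400,150:500,::-1])
a1=cv2.imread("pics/held.png"); a2=cv2.imread("pics/side_h.png")
cv2.imwrite("pics/m_h.png",np.hstack([a1[:, 60:500],cv2.resize(a2,(360,308))[:, :] if 0 else cv2.copyMakeBorder(cv2.resize(a2,(360,308)),0,112,0,0,cv2.BORDER_CONSTANT)]))
E
```

```text
[ 0.4827 -0.094   0.2075] [-0.1398 -0.7761  0.1053]
0.038146097435101715 91.15599274635315 [0.4051 0.4042 5.2861] 11.9833
0.03843602889252751 90.31259894371033 [ 0.2049 -0.1869 -1.4601] [-0.0304  0.0149  0.025 ] 14.05
0.0384513523544682 [0.4641 0.2729 0.45  ] [-0.367   1.3166 -2.712 ] 15.775
```

View pics/m_h.png

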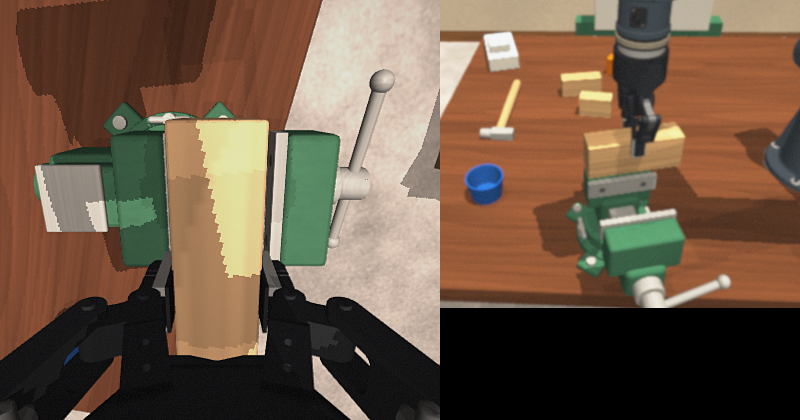

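The batten is held over the gap, parallel to the liners. In the side view it might be pitched slightly, so I'll project the expected outline and compare.

```bash
python3 - <<'E'
from h import *
a=np.radians(13.4); l=np.array([np.cos(a),np.sin(a)]); n=np.array([-l[1],l[0]])
im=snapshot("side")[:,:,::-1].copy(); o=bot.observe(); c=o["tool_pos"]; K,R,t=cam("side")
X=np.array([[*(c[:2]+s*.075*l+.02*n),c[2]-.207+z] for s,z in((-1,0),(1,0),(1,.06),(-1,.06))])
p=cv2.projectPoints(X,cv2.Rodrigues(R)[0],t,K,None)[0].reshape(-1,2); print(p)
x,y=p.min(0).astype(int)-15; x2,y2=p.max(0).astype(int)+15
k=5; big=cv2.resize(im[y:y2,x:x2],None,fx=k,fy=k,interpolation=cv2.INTER_CUBIC)
cv2.polylines(big,[((p-[x,y]+.5)*k).astype(int)],True,(0,0,255),1); cv2.imwrite("pics/pitch.png",big); print(big.shape)
E
```

```text
[[383.60709871 261.09487584]
 [294.54958688 273.81830422]
 [294.81689646 244.7940938 ]
 [388.49932179 232.36034992]]
(355, 620, 3)
```

View pics/pitch.png

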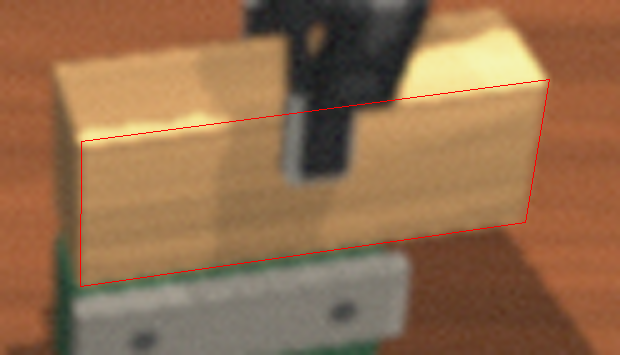

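The outline matches, so the batten is level. Next I'll lower it and press.

```bash
python3 - <<'E'
from h import *
np.set_printoptions(precision=4,suppress=True)
a=np.radians(13.4); n=np.array([-np.sin(a),np.cos(a),0])
c=bot.observe()["tool_pos"]; bot.move_linear([c[0],c[1],.356],feed=.08,guard=8) and print("GUARD")
bot.pause(.4); o=bot.observe(); f0=o["ft_force"]; c=o["tool_pos"]; print(c,f0,o["clock"])
cmd=np.array([c[0],c[1],.356]); 
hit=bot.move_linear(cmd-.022*n,feed=.012,guard=5)
bot.pause(.3); o=bot.observe(); print(hit,o["tool_pos"],(o["ft_force"]-f0)@n,o["ft_force"]-f0,o["wrist_torque"],o["clock"])
print("offset from measured face",(o["tool_pos"][:2]-[.4714,.2414])@n[:2])
E
```

```text
[0.4639 0.2732 0.3562] [ 0.5609  0.3573 -1.0073] 17.6
True [0.4665 0.2595 0.3549] -0.0663680740954953 [-0.9873 -0.3034  0.4798] [ 0.1043 -0.0287  0.0211] 19.0667
offset from measured face 0.018751773152008166
```

```bash
python3 - <<'E'
from h import *
np.set_printoptions(precision=4,suppress=True)
a=np.radians(13.4); n=np.array([-np.sin(a),np.cos(a),0]); f0=np.array([.56,.36,-1.0])
cmd=bot.observe()["tool_pos"].copy(); cmd[2]=.356
for k in range(16):
    cmd=cmd-.0004*n; bot.move_linear(cmd,feed=.01); bot.pause(.4); 
    F=[];
    for _ in range(4): F.append(bot.observe()["ft_force"]-f0); bot.pause(.05)
    o=bot.observe(); f=np.mean(F,0); print(k,o["tool_pos"],f@n,f,o["wrist_torque"],o["clock"])
    if f@n>8.5 or o["clock"]>36: break
E
```

```text
0 [0.4664 0.2593 0.3559] 3.638739557963046 [-1.8043  3.3107 -2.0641] [0.8208 0.3425 0.1526] 19.9167
1 [0.4664 0.2591 0.3559] 5.407063081585745 [-2.2934  5.012  -2.4818] [1.0316 0.4117 0.2483] 20.7667
2 [0.4665 0.259  0.3559] 6.5996751104572615 [-2.5856  6.1684 -2.5918] [1.1627 0.4205 0.3191] 21.6167
3 [0.4665 0.2588 0.3559] 6.876491978437016 [-2.8193  6.3973 -2.3874] [1.3832 0.472  0.2627] 22.4667
4 [0.4665 0.2587 0.3559] 8.209573411754283 [-2.9154  7.7448 -2.5605] [1.529  0.5353 0.2959] 23.3167
5 [0.4665 0.2585 0.3559] 9.712544278772848 [-3.0649  9.2542 -2.5979] [1.7757 0.6062 0.2567] 24.1667
```

```bash
python3 - <<'E'
from h import *
np.set_printoptions(precision=4,suppress=True)
a=np.radians(13.4); n=np.array([-np.sin(a),np.cos(a),0]); f0=np.array([.56,.36,-1.0])
F=[]
for _ in range(10): bot.pause(.1); o=bot.observe(); F.append((o["ft_force"]-f0)@n)
print(np.round(F,2),o["grasp_force"],o["opening"],o["clock"])
w=snapshot("wrist")[:,:,::-1]; s=snapshot("side")[:,:,::-1]
A=cv2.resize(w[90:290,150:350],None,fx=2,fy=2,interpolation=cv2.INTER_CUBIC); B=cv2.resize(s[220:340,265:385],(400,400),interpolation=cv2.INTER_CUBIC)
cv2.imwrite("pics/final.png",np.hstack([A,B]))
E
```

```text
[ 9.74 10.28  9.42  9.65  9.6   9.59 10.4  10.11  9.6  10.08] 90.74644088745117 0.0384815804163694 25.1667
```

View pics/final.png

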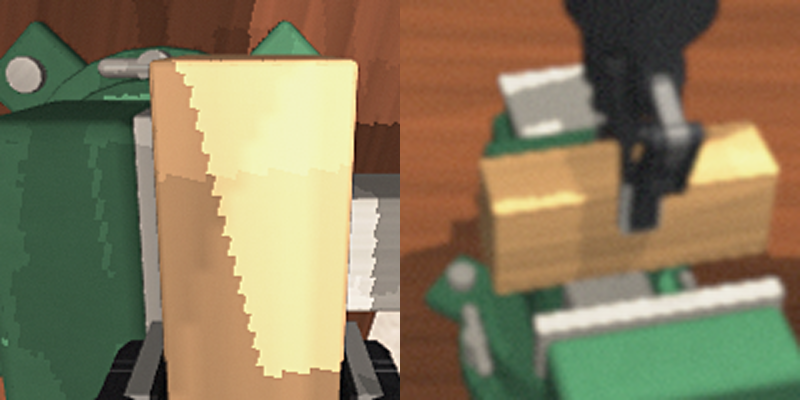

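```bash
python3 -c "
from station import workorder; print(workorder.hand_in())"
```

```text
the job is handed in; nothing more can be done
None
```

The 150 mm batten is held level between the jaws, with about 34 mm above the jaw tops, and pressed on the fixed jaw at a steady 10 N or so; the job is handed in, but I was not shown the verdict.

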